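# Set the lamp bracket to its stop and clamp it

### The arm

A 6-joint arm with a two-finger parallel gripper is mounted at the origin on the work surface. World frame = base frame: x ahead of the robot, y to its left, z up, the work surface at z = 0. Lengths are in m, angles in rad, forces in N, time in s.
With the tool pointing down it reaches from about 0.375 to 0.925 m from the base axis. Payload 5.7 kg.
Tool frame: the origin (TCP) lies on the centre line of the jaws, within the pads' length; the fingertips stand 17 mm ahead of it and the grasp point (between the pads) lies 2 mm behind it; z points along the fingers, y is the direction in which the jaws open and shut (so a half turn about z gives the same grasp; the last joint's range is limited). The gripper opens to 85 mm and grips with 20 to 120 N. Pads are 22 mm wide; open, the fingers measure 114 mm over their backs; the gripper's body (76 mm by 85 mm) begins 54 mm behind the grasp point. The pads swing forward as they close: fully open they stand 13 mm farther back than shut.
Start: joints at [-1.249, 0.359, 1.51, -0, 1.272, -0.115], TCP at [0.254, -0.544, 0.248] pointing down, gripper open.
Joint ranges: [-2.97, 2.97], [-1.01, 2.36], [0.21, 2.38], [-0.96, 4.11], [0.2, 2.71], [-2.98, 2.98]. Speed limits (rad/s): [2.39, 2.39, 3.14, 3.14, 3.14, 3.14].

### API

Orientations are given as a rotation vector (axis times angle).
In Python, from bench import * gives the robot as it stands.
- The arm moves only by the shell command python3 -m creep 'ROWS' [FORCE]. ROWS is JSON, a list that holds one entry, the list of rows, each a list of 7 numbers: the turn, a rotation vector about the tool's x, y, z in rad, then the shift along the tool's x, y, z in m, then the closure in counts, from 0 (fully open) to 255 (shut). A call has 1 to 8 rows; each row is the pose to reach, as a shift and turn from the pose measured when the call began, along the tool's axes at that moment; what a row does not reach only later rows make up. A row lasts 1/8 s, in which the tool goes at most 62.5 mm and 10.7 degrees, less where a joint would pass 70% of its speed; a pose out of reach is approached as far as the arm can. A call with a gripper value outside its range is refused whole. The fingers move at their own pace and stop on an object; FORCE is the grip in N (left out, the last holds). Time passes only in rows, so rows that repeat a pose let the fingers close. It gives the time, the measured TCP pose, the force and the opening at its end, in the units of the state.
- sense(): the state, without advancing time (a new reading comes with each control period).
- grab_frame(name): name is "scene" or "top" or "wrist"; returns a dict with "image" (480x640x3 uint8, red, green, blue), "depth" (480x640 float32, m along the optical axis (not along the pixel's ray), 0 where there is no reading), "fovy" (degrees; the focal length in pixels is half the picture's height over the tangent of half this angle, whatever the lens; pixels are square), "cx", "cy" (the principal point, pixels), "origin" and "orientation" of the camera in the world. Camera axes: x right, y down, z forward; pixel columns grow to the right and rows downward; lengths in m; the calibration is good to about 2 mm. A picture is of the moment at which its call begins.
- job_done(): hands the job in, once; it reports no verdict.
Trained networks look in a picture, given as the dict that the camera call returned (one of the last four; its "shot" number tells which), for a name from the list of things; names that differ only in an ending like _2 or _b are one class to them, and where a whole thing is asked for, a point or a joint stands for the part that bears it (a point fixed in the world has none). Each returns a list of dicts, best first, with "confidence" (0 to 1); they miss things now and then, are a little off and sometimes report something else, mostly with a low value. They report only what shows in the picture. A call takes as long as a camera call. They do not tell look-alikes from the thing itself.
- outline_of(picture, query): "mask" (480x640 bool, what is visible of it) and "extent" ([left, top, right, bottom] in pixels, round what is visible of it).
The state is a dict: "time": time; "joints": joint angles; "qd": joint speeds; "joint_torque": joint torques, N m; "ee_pos": TCP position; "orientation": TCP orientation; "contact_force": force on the tool from outside, world axes, zero at the start; "wrist_torque": the same for the moment, N m; "opening": opening from 0.0 (shut) to 1.0 (fully open).
Only numpy, scipy, OpenCV 4.12 (cv2) and the standard library are available. Lean on these libraries where they do the work, as an engineer would, in place of code of your own. Each camera call takes 0.05 s, during which the arm holds its last target. There are 200 camera calls.

### The job

Slide the lamp bracket along its slots until its front edge bears lightly on the steel stop block that marks its place, pressing it there by feel without ramming it. Then swing the clamp lever clockwise until the bracket is firmly clamped in that place, but do not over-tighten it, and let go. Leave the stirrer's vials and the screwdriver alone.

Things in the scene. Friction and masses are not known exactly. Their poses are not given: they have to be found in the camera images.
- bracket_post (a point): Grasp point on the lamp bracket's upright aluminium post, 24 mm wide (x of this point), 16 mm thick (y), its flat top 15 mm above this point and 92 mm above the bench. +y points to the stop. A round lamp head, 42 mm across and centred 20 mm lower, sticks out from the post's +y face, from 8 to 53 mm ahead of this point.
- bracket_nose (a point): Middle of the front (+y) edge of the bracket's foot, half-way up its thickness; 165 mm ahead (+y) of bracket_post, same axes. It must come to stop_face.
- stop_face (a point): Middle of the stop's face that the foot's front edge must meet, 14.5 mm above the bench. +y is the direction in which the bracket slides to it. Its place on the base varies. It is rigid, so feel the last millimetres: bearing lightly is 5 to 12 N on the stop (beyond the push that slides the bracket), held for a third of a second or more; over 16 N is ramming.
- lever_axis (a point): On the vertical axis of the clamp lever (the front stud, standing in the bracket's front slot), at the height of the lever's arm, 48 mm above the bench, give or take 4. Same axes as stop_face.
- lever_handle (a point): Middle of the upright handle, a freely turning sleeve 16 mm across, 36 mm tall, centred 72 mm (give or take 4) above the bench, at the end of the black lever, 72 mm from lever_axis; the 10 mm arm's middle line is 24 mm lower. Loose, the lever points roughly to -x of stop_face. Tightening swings it clockwise seen from above, towards the stop. It stays where it is left; end stop 2.2 rad from its loosest.
- bracket: The loose bracket, 0.7 kg; origin on the underside of its foot, 80 mm behind bracket_nose, 85 mm ahead of the post. The foot is a 5 mm plate, 56 mm wide, on a fixed grey base plate (140 x 260 x 12 mm). Its two slots run along y on two 6 mm studs: it slides only along y (50 mm in all, 1.5 mm play sideways) and cannot be lifted off. Loose, it slides under 2 to 7 N.
- washer: Steel clamp washer, 27 mm across, on the front stud; origin under its centre. Swinging the lever lowers it 8 mm per rad. The handle takes 8 to 11 N along its path while loose; the washer bites after 0.3 to 1.5 rad of swing (it varies: feel for it), then the push rises by about 13 N per rad. Firmly clamped is 5 to 8 N above the loose push; over 9 N above is over-tight.
- stop: The stop: a fixed plain steel block 36 mm wide (x), 18 mm deep (y), 14 mm high, standing on the base plate; origin on the lower edge of its face, 2.5 mm below stop_face; same axes.
- vial_a: Capped glass vial, 27 mm across, 60 mm tall, standing on the blue stirrer beyond the stop. Not to be disturbed.
- vial_b: The other, equal vial beside it. Not to be disturbed.
- driver: Screwdriver, 160 mm long, lying on the bench beyond the base plate. Not to be disturbed.
Things that resemble listed ones, but are neither listed nor needed, are in the scene too. What is shaped like the part that bears lever_axis but orange is not meant.

How it is judged:
By the outcome, as a careful person would: the job done as asked, in the order asked, and still so for the second after the job is handed in, with the robot touching nothing.
It also fails if it takes over 72 s, if anything falls off the work surface, if the arm or the gripper's body presses on something with over 40 N, if the wrist force passes 120 N, or if a joint passes its speed limit or range.

## Working session

There is one attempt and no reset: what is moved stays moved. The work goes in short steps, Python scripts to look and compute and a shell command to move; the robot and the scene stay as the last step left them, time stands still between calls to the robot, and variables do not carry over. Pictures are saved under pics/ and viewed, about 8 in all and at most 12, crops included, and the job is handed in when it is done.

```bash
mkdir -p pics; ls
cat > h.py <<'E'
from bench import *
import numpy as np, cv2
from scipy.spatial.transform import Rotation as R
def rot(o):
    o=np.array(o,float)
    return o if o.shape==(3,3) else (R.from_rotvec(o).as_matrix() if o.size==3 else R.from_quat(o).as_matrix())
def f(p): return 240/np.tan(np.radians(p["fovy"])/2)
def pt(p,u,v,d=None):
    d=p["depth"][int(v),int(u)] if d is None else d
    return np.array(p["origin"])+rot(p["orientation"])@(np.array([(u-p["cx"])/f(p),(v-p["cy"])/f(p),1])*d)
def cloud(p):
    v,u=np.mgrid[:480,:640]; d=p["depth"]
    c=np.stack([(u-p["cx"])/f(p)*d,(v-p["cy"])/f(p)*d,d],-1)
    return c@rot(p["orientation"]).T+np.array(p["origin"])
def px(p,X):
    c=rot(p["orientation"]).T@(np.array(X)-p["origin"]); return c[:2]/c[2]*f(p)+[p["cx"],p["cy"]]
def save(p,n,crop=None,s=1):
    im=p["image"][...,::-1]
    if crop: im=im[crop[1]:crop[3],crop[0]:crop[2]]
    cv2.imwrite("pics/"+n,cv2.resize(im,None,fx=s,fy=s))
E
python3 - <<'E'
from h import *
s=sense(); print({k:np.round(v,3) for k,v in s.items()})
ims=[]
for n in ["scene","top"]:
    p=grab_frame(n); save(p,n+".png"); print(n,p["fovy"],np.round(p["origin"],3),np.round(p["orientation"],3))
    for q in ["bracket","lever_handle","stop","washer","bracket_post","lever_axis"]:
        for o in outline_of(p,q):
            m=o["mask"]&(p["depth"]>0); c=cloud(p)[m]
            print(q,round(o["confidence"],2),o["extent"],np.round(np.median(c,0),3) if len(c) else None)
E
```

```text
pics
{'time': np.float64(0.0), 'joints': array([-1.249,  0.359,  1.511, -0.   ,  1.272, -0.115]), 'qd': array([ 0.001,  0.001,  0.   , -0.001,  0.   , -0.001]), 'joint_torque': array([ 2.0000e-03, -5.2761e+01, -2.7862e+01,  0.0000e+00,  1.3000e-02,
        0.0000e+00]), 'ee_pos': array([ 0.254, -0.543,  0.247]), 'orientation': array([-3.065, -0.68 ,  0.   ]), 'contact_force': array([ 0.417, -0.16 ,  0.607]), 'wrist_torque': array([0.007, 0.062, 0.024]), 'opening': np.float64(1.003)}
scene 48.085529298009995 [ 0.885 -0.294  0.695] [-2.39  -0.804  0.283]
bracket 0.65 [206.9, 260.9, 317.5, 361.6] [ 0.575 -0.072  0.019]
bracket 0.55 [235.4, 228.7, 300.9, 270.1] [0.511 0.009 0.054]
bracket 0.19 [384.2, 143.9, 399.0, 182.8] [0.582 0.251 0.083]
lever_handle 0.88 [191.3, 174.3, 252.5, 210.4] [0.373 0.053 0.051]
lever_handle 0.76 [234.8, 229.4, 298.9, 270.2] [0.516 0.007 0.055]
lever_handle 0.74 [368.2, 277.1, 430.9, 312.9] [0.712 0.06  0.051]
lever_handle 0.17 [236.4, 230.3, 301.8, 281.0] [0.535 0.015 0.054]
stop 0.55 [305.2, 235.9, 335.0, 256.2] [0.565 0.09  0.026]
washer 0.74 [209.1, 258.8
[... 506 characters left out ...]
8.4, 249.1, 480.4, 285.9] [ 0.562 -0.053  0.018]
lever_handle 0.86 [329.3, 135.6, 361.6, 185.9] [0.717 0.063 0.051]
lever_handle 0.71 [336.7, 353.1, 366.4, 421.3] [0.386 0.054 0.05 ]
lever_handle 0.56 [363.9, 259.7, 396.8, 318.6] [0.528 0.012 0.054]
stop 0.57 [317.5, 254.2, 330.2, 279.5] [0.564 0.091 0.026]
washer 0.45 [362.9, 261.7, 368.7, 273.2] [0.558 0.033 0.029]
bracket_post 0.62 [353.2, 247.1, 480.7, 287.2] [ 0.562 -0.054  0.018]
bracket_post 0.43 [194.6, 237.5, 223.9, 260.5] [0.577 0.254 0.101]
lever_axis 0.92 [360.7, 258.1, 401.0, 317.8] [0.536 0.014 0.054]
lever_axis 0.7 [328.2, 137.8, 360.8, 188.6] [0.735 0.07  0.05 ]
lever_axis 0.55 [332.4, 349.9, 362.0, 424.4] [0.397 0.057 0.051]
```

View pics/scene.png

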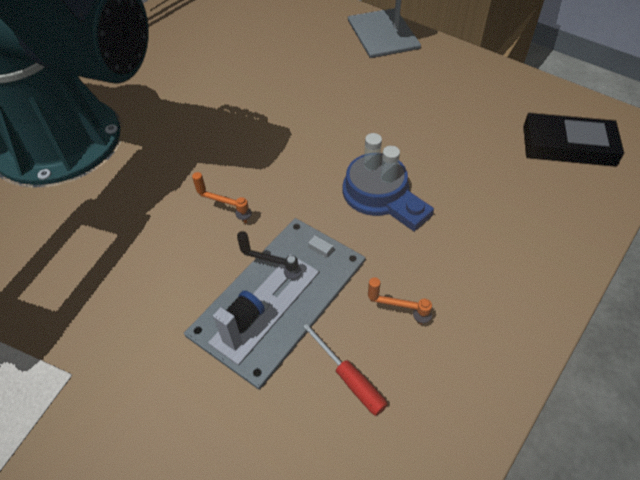

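View pics/top.png

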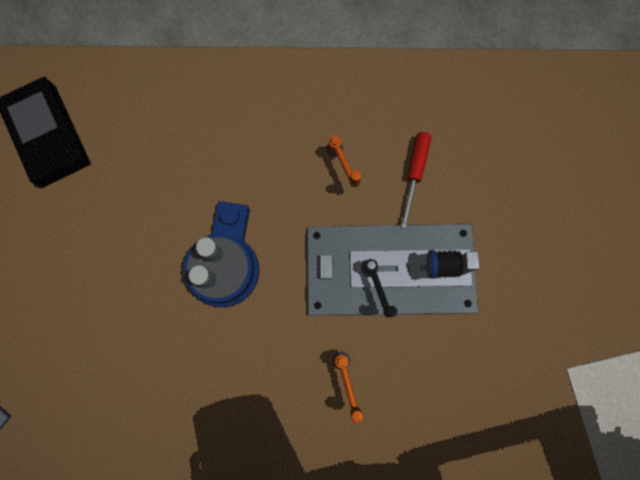

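The scene shows the grey base with the bracket: post (225,325), blue/black lamp head (245,308), black lever from stud (292,265) to handle (243,243), and stop block (320,244). In the top view these are at (473,260), (447,262), (371,267) to (390,311), and (325,267). 

Possible mix-ups for the lever are the orange ones at (335,142)–(355,178) and (342,361)–(357,415), top view. I choose the black one at (371,267). For the stop, the blue stirrer tab at (231,215) is ruled out; the steel block is at (325,267).

Run:
```python
from h import *
for n in ["top","scene"]:
    p=grab_frame(n); c=cloud(p); x,y,z=c[...,0],c[...,1],c[...,2]
    roi=(x>.44)&(x<.68)&(y>-.2)&(y<.16)&(p["depth"]>0)
    m=(roi&(z>.007)&(z<.022)).astype(np.uint8); m=cv2.morphologyEx(m,cv2.MORPH_OPEN,np.ones((5,5)))
    print(n,"base",cv2.minAreaRect(c[m>0][:,:2].astype(np.float32)))
    def st(nm,mm):
        q=c[mm]; print(nm,len(q),np.round(q.mean(0),4),np.round(np.percentile(q,[3,97],axis=0),4).tolist())
    st("posttop",roi&(z>.085)&(y<-.06))
    st("stop",roi&(z>.021)&(z<.03)&(y>.07))
    st("handletop",roi&(z>.078)&(x<.54)&(y>-.05))
    st("hub",roi&(z>.04)&(x>.545)&(y>0)&(y<.06))
    hsv=cv2.cvtColor(p["image"],cv2.COLOR_RGB2HSV)
    if n=="top": save(p,"close.png",(300,215,490,325),4)
```

```text
top base ((0.5650811791419983, -0.010646417737007141), (0.1401905119419098, 0.2603384554386139), 1.9205939769744873)
posttop 232 [ 0.5683 -0.1108  0.0921] [[0.5566, -0.1192, 0.0864], [0.58, -0.1037, 0.0948]]
stop 259 [0.565  0.0908 0.0265] [[0.5477, 0.083, 0.0245], [0.5815, 0.0987, 0.0288]]
handletop 112 [0.4962 0.0006 0.0894] [[0.4897, -0.0062, 0.0816], [0.5034, 0.0074, 0.0918]]
hub 199 [0.5598 0.0242 0.0558] [[0.5461, 0.0159, 0.0473], [0.5717, 0.0337, 0.0616]]
scene base ((0.566225528717041, -0.008387535810470581), (0.1469021439552307, 0.26171913743019104), 1.8029321432113647)
posttop 266 [ 0.5683 -0.1117  0.092 ] [[0.5554, -0.1188, 0.0859], [0.579, -0.1033, 0.095]]
stop 262 [0.5647 0.0909 0.0265] [[0.5469, 0.0831, 0.0218], [0.5811, 0.1004, 0.0291]]
handletop 126 [ 0.497  -0.0007  0.0879] [[0.4889, -0.0067, 0.0791], [0.5024, 0.0074, 0.0926]]
hub 223 [0.5621 0.0226 0.0543] [[0.5473, 0.0161, 0.0432], [0.5716, 0.0327, 0.062]]
```

View pics/close.png

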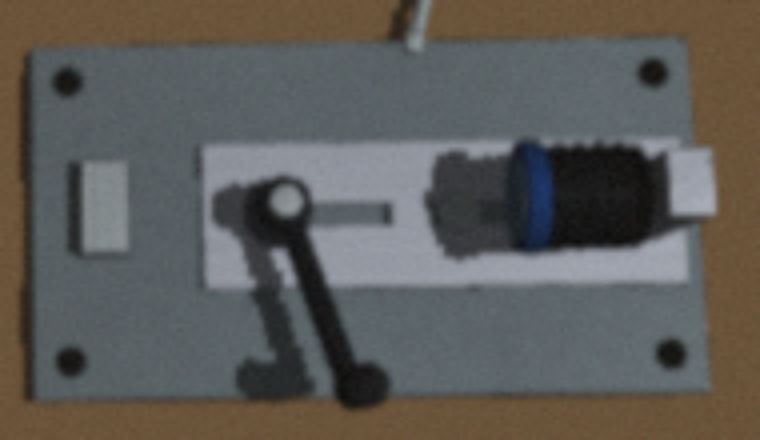

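The close crop confirms the black lever and the plain steel stop. The gap is about 28 mm and the plate is turned about 1.9°. Next I go behind the post with shut fingers and push.

```bash
python3 -m creep '[[[0,0,-0.15,0.057,-0.028,0,255],[0,0,-0.29,0.113,-0.056,0,255],[0,0,-0.44,0.17,-0.085,0,255],[0,0,-0.58,0.227,-0.113,0,255],[0,0,-0.73,0.283,-0.141,0,255],[0,0,-0.87,0.34,-0.17,0,255],[0,0,-1.02,0.396,-0.198,0.03,255],[0,0,-1.167,0.453,-0.226,0.06,255]]]' 60
cat > st.py <<'E'
from h import *
s=sense(); M=rot(s["orientation"]); print(s["time"],np.round(s["ee_pos"],4),"hdg",np.round(np.degrees(np.arctan2(M[1,0],M[0,0])),1),"zax",np.round(M[:,2],3),"F",np.round(s["contact_force"],2),"op",np.round(s["opening"],3), "Ftool", np.round(M.T@s["contact_force"],2))
E
python3 st.py
```

```text
time: 1.8
ee_pos: [0.5593, -0.1594, 0.1966]
orientation: [2.177, 2.262, 0.001]
contact_force: [0.8, -1.1, 0.4]
opening: 0.0
1.8 [ 0.5593 -0.1594  0.1966] hdg 92.2 zax [ 0.002 -0.001 -1.   ] F [ 0.85 -1.05  0.37] op 0.0 Ftool [-1.08  0.81 -0.37]
```

```bash
python3 -m creep '[[[0,0,0,0.006,0.01,0.04,255],[0,0,0,0.01,0.01,0.09,255],[0,0,0,0.01,0.01,0.135,255],[0,0,0,0.01,0.01,0.138,255],[0,0,0,0.01,0.01,0.138,255],[0,0,0,0.01,0.01,0.138,255]]]'
python3 st.py
python3 - <<'E'
from h import *
p=grab_frame("wrist"); save(p,"w1.png")
E
```

```text
time: 2.55
ee_pos: [0.5709, -0.15, 0.0608]
orientation: [2.175, 2.259, 0.004]
contact_force: [-0.2, -0.4, 0.6]
opening: -0.001
2.55 [ 0.5709 -0.15    0.0608] hdg 92.2 zax [ 0.006 -0.002 -1.   ] F [-0.24 -0.36  0.62] op -0.001 Ftool [-0.36 -0.25 -0.62]
```

View pics/w1.png

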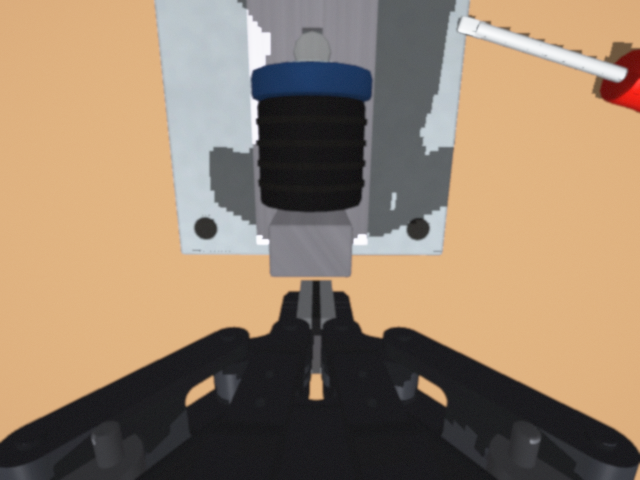

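The wrist view shows the shut fingertips (316,285) centred behind the post (311,245), with nothing between them. Approaching slowly.

```bash
python3 -m creep '[[[0,0,0,0.004,0,0,255],[0,0,0,0.008,0,0,255],[0,0,0,0.012,0,0,255],[0,0,0,0.014,0,0,255],[0,0,0,0.016,0,0,255],[0,0,0,0.018,0,0,255],[0,0,0,0.02,0,0,255],[0,0,0,0.022,0,0,255]]]'; python3 st.py
python3 -m creep '[[[0,0,0,0.0015,0,0,255],[0,0,0,0.003,0,0,255],[0,0,0,0.0045,0,0,255],[0,0,0,0.006,0,0,255]]]'; python3 st.py
```

```text
time: 3.6
ee_pos: [0.57, -0.1282, 0.0606]
orientation: [2.175, 2.259, 0.003]
contact_force: [0.0, -3.9, -0.7]
opening: -0.002
3.6 [ 0.57   -0.1282  0.0606] hdg 92.2 zax [ 0.006 -0.003 -1.   ] F [ 0.02 -3.89 -0.74] op -0.002 Ftool [-3.88 -0.13  0.75]
time: 4.1
ee_pos: [0.5698, -0.1221, 0.0606]
orientation: [2.175, 2.259, 0.003]
contact_force: [1.2, -4.2, -1.2]
opening: 0.0
4.1 [ 0.5698 -0.1221  0.0606] hdg 92.2 zax [ 0.006 -0.003 -1.   ] F [ 1.16 -4.2  -1.2 ] op 0.0 Ftool [-4.23  0.99  1.22]
```

```bash
python3 -m creep '[[[0,0,0,0.0015,0,0,255],[0,0,0,0.003,0,0,255],[0,0,0,0.0045,0,0,255],[0,0,0,0.006,0,0,255],[0,0,0,0.0075,0,0,255],[0,0,0,0.009,0,0,255],[0,0,0,0.0105,0,0,255],[0,0,0,0.012,0,0,255]]]'; python3 st.py
python3 -m creep '[[[0,0,0,0.0005,0,0,255],[0,0,0,0.001,0,0,255],[0,0,0,0.0015,0,0,255],[0,0,0,0.002,0,0,255]]]'; python3 st.py
```

```text
time: 5.1
ee_pos: [0.5694, -0.11, 0.0606]
orientation: [2.175, 2.259, 0.003]
contact_force: [0.9, -4.3, -1.0]
opening: 0.001
5.1 [ 0.5694 -0.11    0.0606] hdg 92.2 zax [ 0.006 -0.003 -1.   ] F [ 0.95 -4.32 -1.  ] op 0.001 Ftool [-4.35  0.78  1.02]
time: 5.6
ee_pos: [0.5693, -0.108, 0.0606]
orientation: [2.175, 2.259, 0.003]
contact_force: [0.3, -4.6, -0.5]
opening: 0.004
5.6 [ 0.5693 -0.108   0.0606] hdg 92.2 zax [ 0.006 -0.003 -1.   ] F [ 0.32 -4.63 -0.48] op 0.004 Ftool [-4.64  0.14  0.49]
```

Run:
```python
from h import *
p=grab_frame("top"); c=cloud(p); x,y,z=c[...,0],c[...,1],c[...,2]
save(p,"gap.png",(300,235,410,300),7)
```

```text
(no output)
```

View pics/gap.png

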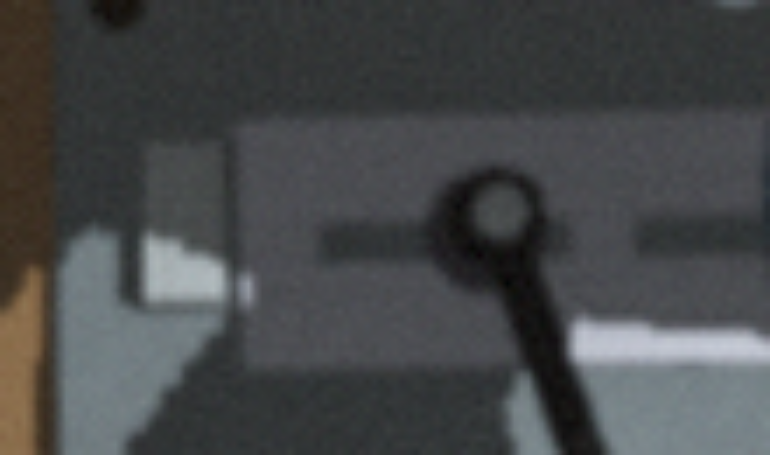

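The crop shows the foot edge (237,250) about 2–3 mm short of the stop face (226,220). I'll feel forward in fine steps.

```bash
python3 -m creep '[[[0,0,0,0.0003,0,0,255],[0,0,0,0.0006,0,0,255],[0,0,0,0.0009,0,0,255]]]'; python3 st.py
python3 -m creep '[[[0,0,0,0.0002,0,0,255],[0,0,0,0.0004,0,0,255]]]'; python3 st.py
```

```text
time: 6.02
ee_pos: [0.5692, -0.1071, 0.0606]
orientation: [2.175, 2.259, 0.003]
contact_force: [0.9, -4.1, 0.3]
opening: 0.003
6.025 [ 0.5692 -0.1071  0.0606] hdg 92.2 zax [ 0.006 -0.003 -1.   ] F [ 0.89 -4.07  0.28] op 0.003 Ftool [-4.1   0.74 -0.27]
time: 6.28
ee_pos: [0.5693, -0.1066, 0.0606]
orientation: [2.175, 2.259, 0.003]
contact_force: [0.1, -4.8, -1.0]
opening: 0.005
6.275 [ 0.5693 -0.1066  0.0606] hdg 92.2 zax [ 0.006 -0.003 -1.   ] F [ 0.11 -4.78 -0.95] op 0.005 Ftool [-4.78 -0.08  0.96]
```

```bash
python3 -m creep '[[[0,0,0,0.0002,0,0,255],[0,0,0,0.0003,0,0,255]]]'; python3 st.py
```

```text
time: 6.52
ee_pos: [0.5693, -0.1063, 0.0606]
orientation: [2.175, 2.259, 0.003]
contact_force: [-0.4, -4.4, -0.0]
opening: -0.001
6.525 [ 0.5693 -0.1063  0.0606] hdg 92.2 zax [ 0.006 -0.003 -1.   ] F [-0.43 -4.44 -0.01] op -0.001 Ftool [-4.42 -0.6   0.02]
```

```bash
for i in 1; do python3 -m creep '[[[0,0,0,0.0002,0,0,255],[0,0,0,0.0004,0,0,255]]]' >/dev/null; done; python3 st.py; python3 -m creep '[[[0,0,0,0.0002,0,0,255],[0,0,0,0.0004,0,0,255]]]' >/dev/null; python3 st.py
```

```text
6.775 [ 0.5692 -0.1059  0.0606] hdg 92.2 zax [ 0.006 -0.003 -1.   ] F [-0.54 -3.65 -0.71] op -0.003 Ftool [-3.63 -0.68  0.72]
7.025 [ 0.5692 -0.1055  0.0606] hdg 92.2 zax [ 0.006 -0.003 -1.   ] F [ 0.01 -3.95 -0.8 ] op -0.002 Ftool [-3.94 -0.15  0.81]
```

```bash
python3 -m creep '[[[0,0,0,0.0002,0,0,255],[0,0,0,0.0004,0,0,255]]]' >/dev/null; python3 st.py
```

```text
7.275 [ 0.5692 -0.1051  0.0606] hdg 92.2 zax [ 0.006 -0.003 -1.   ] F [ 0.2  -3.69 -1.87] op -0.001 Ftool [-3.69  0.05  1.89]
```

```bash
python3 -m creep '[[[0,0,0,0.0002,0,0,255],[0,0,0,0.0004,0,0,255]]]' >/dev/null; python3 st.py
```

```text
7.525 [ 0.5692 -0.1047  0.0606] hdg 92.2 zax [ 0.006 -0.003 -1.   ] F [-0.43 -4.1  -0.89] op 0.004 Ftool [-4.07 -0.59  0.9 ]
```

```bash
python3 -m creep '[[[0,0,0,0.0002,0,0,255],[0,0,0,0.0004,0,0,255]]]' >/dev/null; python3 st.py
```

```text
7.775 [ 0.5692 -0.1047  0.0606] hdg 92.2 zax [ 0.006 -0.003 -1.   ] F [-0.11 -6.92 -1.15] op 0.001 Ftool [-6.91 -0.38  1.18]
```

```bash
python3 -m creep '[[[0,0,0,0.0002,0,0,255],[0,0,0,0.0004,0,0,255]]]' >/dev/null; python3 st.py
```

```text
8.025 [ 0.5692 -0.1047  0.0606] hdg 92.2 zax [ 0.006 -0.004 -1.   ] F [-0.29 -7.51 -1.49] op -0.002 Ftool [-7.49 -0.59  1.52]
```

Stop felt at y = -0.1047. The slide level is about 4.1 N, so I want about 12 N in total.

```bash
python3 -m creep '[[[0,0,0,0.0003,0,0,255],[0,0,0,0.0005,0,0,255],[0,0,0,0.0006,0,0,255]]]' >/dev/null; python3 st.py
```

```text
8.4 [ 0.5692 -0.1047  0.0606] hdg 92.2 zax [ 0.006 -0.005 -1.   ] F [ 0.49 -6.86 -1.35] op -0.002 Ftool [-6.87  0.21  1.39]
```

```bash
python3 -m creep '[[[0,0,0,0.0006,0,0,255],[0,0,0,0.0008,0,0,255],[0,0,0,0.0009,0,0,255]]]' >/dev/null; python3 st.py
```

```text
8.775 [ 0.5692 -0.1047  0.0607] hdg 92.2 zax [ 0.006 -0.006 -1.   ] F [-0.33 -7.96 -0.42] op -0.002 Ftool [-7.94 -0.64  0.47]
```

```bash
python3 -m creep '[[[0,0,0,0.0009,0,0,255],[0,0,0,0.0012,0,0,255],[0,0,0,0.0014,0,0,255]]]' >/dev/null; python3 st.py
```

```text
9.15 [ 0.5694 -0.1047  0.0608] hdg 92.3 zax [ 0.007 -0.008 -1.   ] F [ -1.08 -10.3   -1.5 ] op -0.002 Ftool [-10.23  -1.49   1.57]
```

```bash
python3 -m creep '[[[0,0,0,0.0012,0,0,255],[0,0,0,0.0016,0,0,255],[0,0,0,0.0017,0,0,255],[0,0,0,0.0017,0,0,255],[0,0,0,0.0017,0,0,255]]]' >/dev/null; python3 st.py
```

```text
9.775 [ 0.5697 -0.1046  0.061 ] hdg 92.3 zax [ 0.007 -0.011 -1.   ] F [ -1.06 -12.05   0.02] op -0.0 Ftool [-11.99  -1.54   0.1 ]
```

Run:
```python
from h import *
for i in range(9):
    grab_frame("top"); print(np.round(sense()["contact_force"],2),round(sense()["time"],2))
```

```text
[ -1.34 -12.01  -1.15] 9.82
[  0.39 -10.31  -0.42] 9.88
[ -1.34 -10.98  -1.  ] 9.93
[ -0.38 -10.91  -1.44] 9.97
[ -1.18 -10.72  -0.55] 10.03
[ -0.06 -11.15   0.34] 10.07
[  0.15 -12.06  -0.88] 10.12
[ -1.18 -11.28  -1.1 ] 10.18
[ -1.08 -11.04  -0.55] 10.22
```

Held at about 7 N on the stop for over 0.6 s. Now backing off, up, and over to behind the handle.

```bash
python3 -m creep '[[[0.003,0.005,0,-0.006,0,0,255],[0.007,0.011,0,-0.02,0,-0.01,255],[0.007,0.011,0,-0.022,0,-0.05,255],[0.007,0.011,0,-0.02,0,-0.1,255],[0.007,0.011,-0.08,0.02,-0.03,-0.1,255],[0.007,0.011,-0.16,0.05,-0.05,-0.1,255],[0.007,0.011,-0.24,0.072,-0.06,-0.1,255],[0.007,0.011,-0.31,0.077,-0.06,-0.1,255]]]' >/dev/null; python3 st.py
python3 - <<'E'
from h import *
p=grab_frame("scene"); c=cloud(p); x,y,z=c[...,0],c[...,1],c[...,2]
p2=grab_frame("top"); save(p2,"gap2.png",(300,235,410,325),6)
for q in (p,p2):
    c=cloud(q);x,y,z=c[...,0],c[...,1],c[...,2]
    m=(x>.54)&(x<.59)&(y>.0)&(y<.06)&(z>.056)&(z<.075); print("hub",m.sum(),np.round(c[m].mean(0),4),np.round(np.percentile(c[m],[5,95],axis=0),4).tolist())
    m=(x>.48)&(x<.515)&(y>-.02)&(y<.03)&(z>.078)&(z<.1); print("hnd",m.sum(),np.round(c[m].mean(0),4),np.round(np.percentile(c[m],[5,95],axis=0),4).tolist())
E
```

```text
11.225 [ 0.5046 -0.0278  0.1604] hdg 110.2 zax [-0.003 -0.    -1.   ] F [ 0.51  0.13 -0.39] op -0.0 Ftool [-0.05  0.53  0.39]
hub 95 [0.5629 0.0248 0.059 ] [[0.5548, 0.0179, 0.0561], [0.5693, 0.0327, 0.0627]]
hnd 129 [ 0.4971 -0.0005  0.0879] [[0.4897, -0.0063, 0.0801], [0.5028, 0.0066, 0.092]]
hub 95 [0.5631 0.0249 0.0588] [[0.5566, 0.0177, 0.0561], [0.5702, 0.0322, 0.0615]]
hnd 113 [0.4961 0.0007 0.0893] [[0.4897, -0.0061, 0.0827], [0.5021, 0.0073, 0.0917]]
```

View pics/gap2.png

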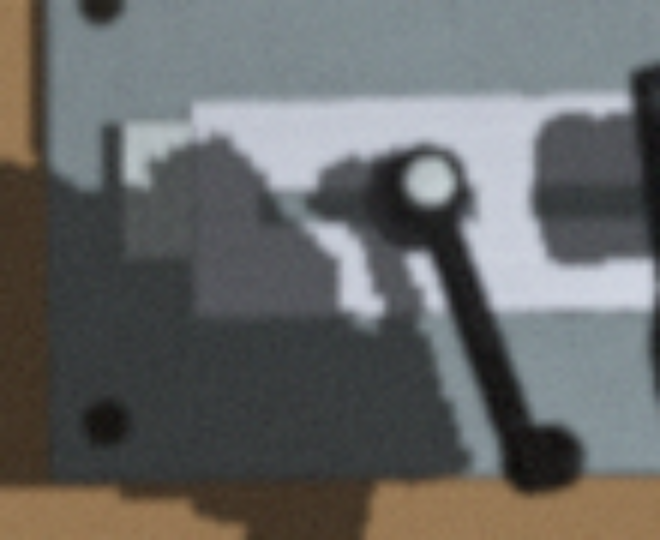

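The crop shows the foot edge (195,210) meeting the stop (192,190). The lever is unmoved: axis (0.563,0.025), handle (0.4966,0), θ≈200.5°. Descending behind the handle.

```bash
python3 -m creep '[[[0,0,0,0,0.001,0.03,255],[0,0,0,0,0.002,0.06,255],[0,0,0,0,0.002,0.08,255],[0,0,0,0,0.002,0.081,255],[0,0,0,0.003,0.002,0.081,255],[0,0,0,0.006,0.002,0.081,255],[0,0,0,0.008,0.002,0.081,255],[0,0,0,0.008,0.002,0.081,255]]]' >/dev/null; python3 st.py
python3 -m creep '[[[0,0,0,0.002,0,0,255],[0,0,0,0.004,0,0,255],[0,0,0,0.006,0,0,255]]]' >/dev/null; python3 st.py
```

```text
12.325 [ 0.505  -0.0202  0.0799] hdg 110.1 zax [-0.001 -0.001 -1.   ] F [0.09 0.14 0.46] op 0.004 Ftool [ 0.1   0.13 -0.46]
12.7 [ 0.5048 -0.0163  0.0803] hdg 110.2 zax [ 0.003 -0.004 -1.   ] F [  3.52 -10.39  -2.09] op 0.002 Ftool [-10.96  -0.3    2.14]
```

```bash
cat > av.py <<'E'
from h import *
L=[]
for i in range(4):
    grab_frame("top"); s=sense(); L.append(rot(s["orientation"]).T@s["contact_force"])
M=rot(s["orientation"]); X=np.array(s["ee_pos"]); ax=np.array([.563,.0248])
h=np.degrees(np.arctan2(M[1,0],M[0,0])); hp=X[:2]+.0185*M[:2,0]-ax
print(round(s["time"],2),np.round(X,4),"hdg",round(h,1),"est theta",round(np.degrees(np.arctan2(hp[1],hp[0]))%360,1),"r",round(np.hypot(*hp),4),"avF",np.round(np.mean(L,0),2),"each",np.round(np.array(L)[:,0],1))
E
python3 -m creep '[[[0,0,0.05,0.0036,-0.0008,0,255],[0,0,0.1,0.0073,-0.0015,0,255],[0,0,0.15,0.011,-0.002,0,255]]]' >/dev/null; python3 st.py; python3 av.py
```

```text
13.075 [ 0.5009 -0.0087  0.0805] hdg 101.6 zax [ 0.006 -0.008 -1.   ] F [  1.83 -10.03  -3.49] op 0.004 Ftool [-10.16  -0.24   3.57]
13.28 [ 0.5006 -0.0083  0.0804] hdg 101.7 est theta 192.8 r 0.0678 avF [-9.51  0.61  3.44] each [-11.   -8.4  -9.6  -9. ]
```

```bash
python3 -m creep '[[[0,0,0.05,0.0036,-0.0008,0,255],[0,0,0.1,0.0073,-0.0015,0,255],[0,0,0.15,0.011,-0.002,0,255],[0,0,0.2,0.0147,-0.0022,0,255]]]' >/dev/null; python3 st.py; python3 av.py
```

```text
13.775 [0.496  0.0038 0.0803] hdg 90.2 zax [ 0.006 -0.01  -1.   ] F [  0.82 -11.68  -1.79] op -0.007 Ftool [-11.66   0.76   1.92]
13.97 [0.4959 0.0041 0.0803] hdg 90.3 est theta 181.9 r 0.0673 avF [-9.36  0.61  1.98] each [-10.8  -9.2  -8.5  -9. ]
```

```bash
python3 -m creep '[[[0,0,0.05,0.0036,-0.0008,0,255],[0,0,0.1,0.0073,-0.0015,0,255],[0,0,0.15,0.011,-0.002,0,255],[0,0,0.2,0.0147,-0.0022,0,255]]]' >/dev/null; python3 st.py; python3 av.py
```

```text
14.475 [0.4932 0.0171 0.0802] hdg 78.8 zax [ 0.005 -0.013 -1.   ] F [-1.91 -9.99  1.89] op 0.001 Ftool [-10.19   0.07  -1.78]
14.68 [0.4931 0.0174 0.0801] hdg 78.9 est theta 170.8 r 0.0672 avF [-9.26 -0.05 -1.41] each [-10.   -8.5  -9.7  -9. ]
```

```bash
python3 -m creep '[[[0,0.004,0.05,0.0036,-0.0008,0,255],[0,0.008,0.1,0.0073,-0.0015,0,255],[0,0.012,0.15,0.011,-0.002,0,255],[0,0.012,0.2,0.0147,-0.0022,0,255]]]' >/dev/null; python3 st.py; python3 av.py
```

```text
15.175 [0.4926 0.0306 0.0799] hdg 67.5 zax [ 0.006 -0.003 -1.   ] F [-3.59 -9.4   3.11] op -0.002 Ftool [-10.06   0.32  -3.1 ]
15.38 [0.4926 0.0309 0.0799] hdg 67.5 est theta 159.8 r 0.0675 avF [-8.92  0.48 -3.35] each [-9.5 -9.8 -8.3 -8.1]
```

```bash
python3 -m creep '[[[0,0.004,0.05,0.0036,-0.0008,0,255],[0,0.004,0.1,0.0073,-0.0015,0,255],[0,0.005,0.15,0.011,-0.002,0,255],[0,0.005,0.2,0.0147,-0.0022,0,255]]]' >/dev/null; python3 st.py; python3 av.py
```

```text
15.875 [0.4939 0.044  0.0797] hdg 56.1 zax [ 0.004 -0.001 -1.   ] F [-5.3  -8.67  6.38] op 0.002 Ftool [-10.14   0.47  -6.39]
16.07 [0.4941 0.0443 0.0798] hdg 56.2 est theta 149.3 r 0.0682 avF [-9.16  0.08 -6.21] each [-10.4  -8.8  -8.6  -8.8]
```

```bash
python3 -m creep '[[[0,0,0.05,0.0036,-0.0008,-0.0005,255],[0,0,0.1,0.0073,-0.0015,-0.0008,255],[0,0,0.15,0.011,-0.002,-0.001,255],[0,0,0.2,0.0147,-0.0022,-0.001,255]]]' >/dev/null; python3 st.py; python3 av.py
```

```text
16.575 [0.4962 0.0565 0.0799] hdg 44.7 zax [-0.003 -0.003 -1.   ] F [-8.25 -7.42  3.64] op 0.0 Ftool [-11.1   -0.53  -3.59]
16.77 [0.4964 0.0567 0.08  ] hdg 44.8 est theta 140.0 r 0.0698 avF [-10.12  -0.08  -3.41] each [-11.1 -10.1  -9.2 -10.1]
```

```bash
python3 -m creep '[[[0,0,0.05,0.0036,-0.0008,-0.0004,255],[0,0,0.1,0.0073,-0.0015,-0.0005,255],[0,0,0.15,0.011,-0.002,-0.0005,255],[0,0,0.2,0.0147,-0.0022,-0.0005,255]]]' >/dev/null; python3 st.py; python3 av.py
```

```text
17.275 [0.4996 0.0676 0.0797] hdg 33.3 zax [-0.014 -0.005 -1.   ] F [-11.75  -6.09   9.94] op 0.002 Ftool [-13.3   -1.39  -9.75]
17.48 [0.4999 0.0678 0.0797] hdg 33.4 est theta 131.9 r 0.0714 avF [-12.21  -0.56  -9.22] each [-12.2 -12.7 -12.4 -11.5]
```

The washer has bitten: the push is about 2.9 N above loose. Smaller steps now, aiming for +6.5 N.

```bash
python3 -m creep '[[[0,0.005,0,0.004,-0.0003,-0.0008,255],[0,0.01,0,0.008,-0.0006,-0.0015,255],[0,0.014,0,0.012,-0.001,-0.0018,255]]]' >/dev/null; python3 st.py; python3 av.py
```

```text
17.85 [0.5026 0.0739 0.0799] hdg 33.4 zax [-0.014  0.001 -1.   ] F [-11.54  -8.21   2.91] op -0.002 Ftool [-14.18   0.47  -2.75]
18.05 [0.5029 0.0741 0.0799] hdg 33.4 est theta 126.9 r 0.0744 avF [-12.76   0.13  -3.45] each [-12.6 -13.5 -11.9 -13. ]
```

```bash
python3 -m creep '[[[0,0.005,0.02,0.004,0,-0.0005,255],[0,0.008,0.04,0.008,0,-0.0006,255],[0,0.008,0.06,0.012,0,-0.0008,255]]]' >/dev/null; python3 st.py; python3 av.py
```

```text
18.425 [0.5059 0.0794 0.0794] hdg 30.0 zax [-0.02   0.003 -1.   ] F [-13.19  -7.2    8.72] op -0.001 Ftool [-15.15  -0.46  -8.48]
18.62 [0.5063 0.0796 0.0794] hdg 30.0 est theta 122.4 r 0.0759 avF [-14.01  -0.66  -7.82] each [-13.9 -13.7 -14.1 -14.4]
```

```bash
python3 -m creep '[[[0,0.005,0.02,0.004,0,-0.0008,255],[0,0.01,0.04,0.008,0,-0.0014,255],[0,0.014,0.06,0.012,0,-0.0018,255]]]' >/dev/null; python3 st.py; python3 av.py
```

```text
19.0 [0.5088 0.0844 0.0795] hdg 26.6 zax [-0.022  0.008 -1.   ] F [-14.38  -6.62   5.92] op -0.002 Ftool [-15.91  -0.62  -5.66]
19.2 [0.5091 0.0845 0.0795] hdg 26.7 est theta 118.8 r 0.0776 avF [-14.51  -0.05  -5.42] each [-14.5 -14.8 -14.5 -14.2]
```

```bash
python3 -m creep '[[[0,0.005,0.01,0.003,0.002,-0.0006,255],[0,0.01,0.02,0.006,0.004,-0.0012,255],[0,0.016,0.04,0.009,0.005,-0.0016,255],[0,0.018,0.05,0.011,0.005,-0.0018,255]]]' >/dev/null; python3 st.py; python3 av.py
python3 - <<'E'
from h import *
for n in("top","scene"):
    q=grab_frame(n);hsv=cv2.cvtColor(q["image"],cv2.COLOR_RGB2HSV)
    print(n,[(round(o["confidence"],2),np.round(o["extent"])) for o in outline_of(q,"lever_axis")])
    u,v=px(q,[.53,.09,.08]).astype(int); save(q,n+"_c.png",(u-60,v-50,u+60,v+50),3)
a=cv2.imread("pics/top_c.png");b=cv2.imread("pics/scene_c.png");cv2.imwrite("pics/tc.png",np.hstack([a,b]))
E
```

```text
19.7 [0.5126 0.084  0.0792] hdg 23.8 zax [-0.021  0.014 -1.   ] F [-15.74  -6.56   4.73] op -0.003 Ftool [-17.11  -0.45  -4.49]
19.9 [0.5128 0.0841 0.0792] hdg 23.8 est theta 116.5 r 0.0746 avF [-16.43  -1.42  -4.71] each [-17.1 -16.8 -15.5 -16.3]
top [(0.89, array([332., 348., 365., 422.])), (0.73, array([329., 136., 361., 181.]))]
scene [(0.7, array([191., 171., 254., 222.])), (0.67, array([283., 203., 305., 281.]))]
```

View pics/tc.png

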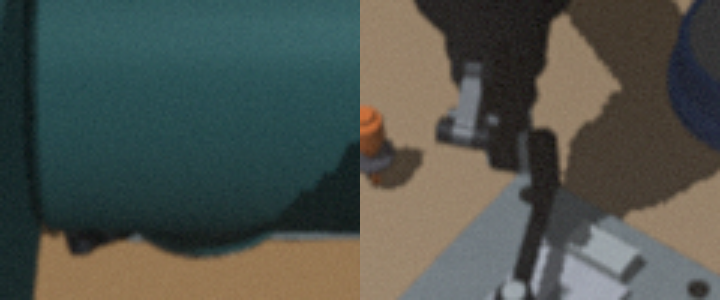

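The right-hand scene crop shows the fingertips (515,160) behind the black handle (543,145), with the lever pointing towards the stop side. The push is now about 6.3–7 N above loose, within the 5–8 band. Backing away.

```bash
python3 -m creep '[[[0,0,0,-0.01,0,0,255],[0,0,0,-0.03,0,0,255],[0,0,0,-0.035,0,-0.04,255],[0,0,0,-0.035,0,-0.1,255],[0,0,0,-0.04,0,-0.15,255],[0,0,0,-0.06,0,-0.16,255],[0,0,0,-0.06,0,-0.16,255],[0,0,0,-0.06,0,-0.16,255]]]' >/dev/null; python3 st.py
python3 - <<'E'
from h import *
q=grab_frame("scene"); c=cloud(q); x,y,z=c[...,0],c[...,1],c[...,2]
m=(x>.48)&(x<.57)&(y>.05)&(y<.13)&(z>.075)&(z<.1); hp=c[m].mean(0); print("hnd",m.sum(),np.round(hp,4),"theta",np.degrees(np.arctan2(hp[1]-.0248,hp[0]-.563)))
m=(x>.54)&(x<.6)&(y<-.05)&(y>-.15)&(z>.085)&(z<.1); print("post",m.sum(),np.round(c[m].mean(0),4))
save(q,"end.png",(180,120,440,400),2)
E
```

```text
21.1 [0.4614 0.0578 0.2393] hdg 23.8 zax [-0.021  0.014 -1.   ] F [ 0.7  -0.1   0.89] op -0.001 Ftool [ 0.59  0.36 -0.9 ]
hnd 128 [0.5318 0.0879 0.0871] theta 116.29697530409061
post 249 [ 0.5677 -0.083   0.0922]
```

View pics/end.png

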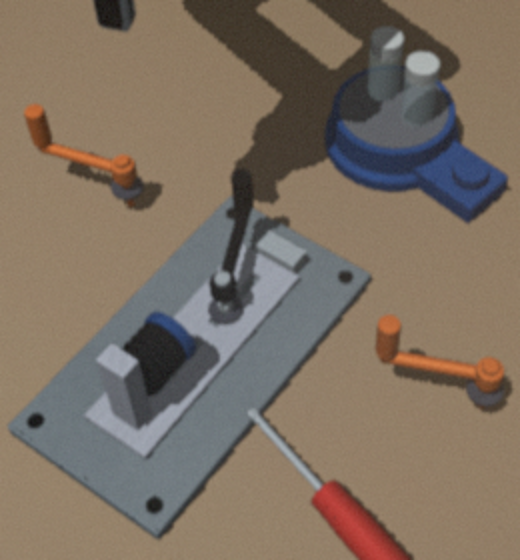

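The foot edge (297,278) still lies on the stop (280,255), the lever stays at θ≈116°, and the vials and driver are untouched. Handing in.

```bash
python3 -c "
from bench import *
print(job_done(), sense()['time'])"
```

```text
the job is handed in; nothing more can be done
the job is handed in; nothing more can be done
```

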